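Clear the carton and turn the card terminal to the customer

TASK

A customer wants to pay, but a carton standing beside the swivelling payment stand keeps it from turning. Lift the carton clear and set it down gently, upright, in the free half of the open stock tray beside the flat pack; then turn the stand by its pan, without pushing on or knocking the card terminal or the printer, until the terminal squarely faces the change dish, and leave it still there. Leave the other goods and the mug where they are.

Things in the scene. Friction and masses are not known exactly. Their poses are not given: they have to be found in the camera images.
- stand: fixed foot of the payment stand: grey steel plate 200 x 200 mm, 12 mm high. Origin under the pivot, at counter height; z is the vertical pivot axis. Its x axis points to the customers: on that side a low tongue, 100 to 215 mm from the pivot and 200 mm wide, carries the black change dish (105 mm along x, 170 mm along y, centre 158 mm from the pivot, rim 22 mm above the counter)
- swivel (a joint): angle of the swivelling pan about the stand's z axis, rad, anticlockwise from above positive; 0 = terminal and printer squarely face the change dish. Starts turned clockwise, between -1.87 and -1.27; stops at -2.7 and 2.7. It turns freely (friction about 0.06 N m, inertia about 0.025 kg m2), so it coasts on when pushed fast, and stays where it stops
- pan_front (a point): middle of the long front edge of the pan, on top, 90 mm from the pivot, 50 mm above the counter; terminal and printer face this way. The pan is a flat dark steel plate, 330 mm long and 180 mm deep, centred on the pivot, its sides 28 to 50 mm above the counter. At joint 0 its length lies along the stand's y axis
- pan_back (a point): middle of the pan's long back edge, on top, 90 mm from the pivot, 50 mm above the counter. The 30 mm of pan along this edge is bare
- pan_end (a point): middle of the pan's short edge at the terminal's end, on top, 165 mm from the pivot, 50 mm above the counter. At the start this end is the one nearer the robot
- terminal: black card terminal fixed on the pan at its pan_end end: 140 mm from back to front, 78 mm wide, top 75 mm (front) to 103 mm (back) above the counter. Origin under its centre, on the pan, 102 mm from the pivot along the pan and 20 mm to its front; x points to its front
- printer: white receipt printer fixed on the other half of the pan: 125 mm deep, 140 mm wide, top 162 mm above the counter. Origin under its centre, on the pan, 70 mm from the pivot along the pan and 12 mm to its front; x points to its front
- carton: printed board carton standing on the counter close beside the pan, on the stand's +y side: 150 mm long (x), 58 mm wide (y), 105 mm high, 0.3 to 0.55 kg. Origin at the centre of its underside
- tray: open black stock tray, fixed on the counter: 205 mm (x) by 180 mm (y), walls 4 mm thick and 45 mm high, floor 4 mm thick. Origin under its centre. The flat pack lies in the half on its -y side; the half on its +y side, from y = -22 mm to y = 86 mm, is free: its middle is at y = 32 mm
- flat_pack: flat printed pack lying in the tray, 170 mm (x) by 60 mm (y) by 34 mm high. Origin at the centre of its underside. Stays where it is
- battery: large printed box standing on the counter at the other side from the tray, 170 mm (x) by 150 mm (y) by 130 mm high, heavy. Origin at the centre of its underside. Stays where it is
- mug: white mug, 80 mm across and 92 mm high, standing on the counter. Origin at the centre of its underside. Stays where it is
Not all that is in view belongs to the job. What is shaped like the carton but purple or red is not meant.

How it is judged (in metres and radians):
On the way, in this order (a step that is already met when the one before it is completed fails the run):
1. the carton is lowered into the tray's free half, upright and still held, to within 15 mm of the tray's floor (contact force between the fingers and carton above 0.5 N and z of carton in the frame of tray below 0.019 m and x of carton in the frame of tray between -0.04 and 0.04 m and y of carton in the frame of tray between -0.01 and 0.075 m and angle between carton's own z axis and vertical below 0.15 rad), for 0.05 s.
2. the carton is let go and stands in the tray (contact force between the fingers and carton below 0.05 N and z of carton in the frame of tray below 0.009 m and angle between carton's own z axis and vertical below 0.1 rad and linear speed of carton below 0.03 m/s), for 0.2 s.
3. the pan is turned until the terminal faces the change dish to within 0.1 rad (value of joint swivel between -0.1 and 0.1 rad and velocity of joint swivel between -0.1 and 0.1 rad/s), for 0.2 s.
At the end, for the whole second after the job is handed in: the carton stands upright (within 0.1 rad) and at rest on the floor of the tray's free half, inside its walls, and the pan stands still with the terminal facing the change dish to within 0.1 rad (value of joint swivel between -0.1 and 0.1 rad and velocity of joint swivel between -0.03 and 0.03 rad/s and x of carton in the frame of tray between -0.04 and 0.04 m and y of carton in the frame of tray between -0.01 and 0.075 m and z of carton in the frame of tray below 0.009 m and angle between carton's own z axis and vertical below 0.1 rad and linear speed of carton below 0.02 m/s); the robot touches nothing.
It fails at once if the card terminal or the printer is pushed or knocked with more than 5 N (contact force between anything else and terminal above 5 N or contact force between anything else and printer above 5 N).
It fails at once if the carton is knocked over, tilted more than 0.6 rad (angle between carton's own z axis and vertical above 0.6 rad).
It fails at once if the stand and the carton are jammed together with more than 10 N (contact force between stand and carton above 10 N).
It fails at once if the battery box or the mug is shifted more than 25 mm (distance of any of battery, mug from where it was at the start of the episode above 0.025 m).
It fails at once if the flat pack is shifted more than 30 mm (distance of flat_pack from where it was at the start of the episode above 0.03 m).
It also fails if it takes over 69 s, if anything falls off the work surface, if the arm or the gripper's body presses on something with over 40 N, if the wrist force passes 120 N, or if a joint passes its speed limit or range.

ROBOT

A 6-joint arm with a two-finger parallel gripper is mounted at the origin on the work surface. World frame = base frame: x ahead of the robot, y to its left, z up, the work surface at z = 0. Lengths are in mm, angles in degrees, forces in N, time in s.
With the tool pointing down it reaches from about 350 to 850 mm from the base axis. Payload 8.1 kg.
Tool frame: the origin (TCP) lies at the very end of the fingers, on their centre line; the grasp point (between the pads) lies 19 mm behind it; z points along the fingers, y is the line along which they close (so a half turn about z gives the same grasp; the last joint's range is limited). The gripper opens to 85 mm and grips with 20 to 120 N. Pads are 22 mm wide; open, the fingers measure 114 mm over their backs; the gripper's body (76 mm by 85 mm) begins 54 mm behind the grasp point. The pads swing forward as they close: fully open they stand 13 mm farther back than shut.
Start: joints at [-4.893, 7.471, 85.268, -0, 87.261, -4.893], TCP at [600.004, 0.022, 231.292] pointing down, gripper open.
Joint ranges: [-169.43, 169.43], [-51.17, 129.36], [1.28, 143.12], [-76.62, 256.62], [0, 156.53], [-152.29, 152.29]. Speed limits (degrees/s): [136.94, 136.94, 159.86, 180, 180, 180].

INTERFACE

Orientations are given as [roll, pitch, yaw] about the fixed x, y, z axes, in that order (R = Rz(yaw) Ry(pitch) Rx(roll)).
In Python, from bench import sense, eyes, job, models gives the robot as it stands. The module is installed in compiled form; this text tells all that it offers.
- The arm moves only by the tool apply_moves, never from a script. Its argument "rows" is a list of rows, each a list of 6 numbers: the shift along the tool's x, y, z in mm, then the turn, a rotation vector about the tool's x, y, z in rad. In form: [[dx, dy, dz, rx, ry, rz], ...]. A call has exactly 5 rows; each row shifts and turns the commanded pose from where the row before left it, along the tool's axes as they then stand; what a row does not reach is not made up. A row lasts 1/8 s, in which the tool goes at most 62.5 mm and 10.7 degrees, less where a joint would pass 70% of its speed; a pose out of reach is approached as far as the arm can. A call is refused whole if a number of a shift passes 62.5 or a number of a turn 0.188, either way. A call with a gripper value outside its range is refused whole. "fingers" is the finger opening in mm, from 0 to 85.4, set as the call begins (left out, the last holds). The fingers move at their own pace and stop on an object; "grip_force" is the grip in N (left out, the last holds). Time passes only in rows, so rows that do not move let the fingers close, or fill a call up. It gives the time, the measured TCP pose, the force, the opening and the grip force at its end, in the units of the state.
- sense(): the state, without advancing time (a new reading comes with each control period).
- eyes.snapshot(name): name is "scene" or "side" or "wrist"; returns (picture, depth): 480x640x3 uint8, red, green, blue; 480x640 float32, mm along the optical axis (not along the pixel's ray), 0 where there is no reading.
- eyes.get_calibration(name): a dict with "intrinsics" (3x3 intrinsics, pixels), "D" ([k1, k2, p1, p2, k3] as OpenCV has them; the pictures are not rectified), "R" (3x3) and "t" (3): a world point X has camera coordinates R X + t; the wrist camera has in their place "mount" (4x4, takes a point from camera to tool coordinates, whose origin is the TCP and whose axes are the flange's). Camera axes: x right, y down, z forward; pixel columns grow to the right and rows downward; lengths in mm; the calibration is good to about 2 mm. A picture is of the moment at which its call begins: read the wrist's pose just before it. get_calibration takes no time and is no camera call.
- job.hand_in(): hands the job in; it is judged then, once.
Trained networks look in the newest picture that a camera, given by its name, has taken for a name from the list of things; names that differ only in an ending like _2 or _b are one class to them, and where a whole thing is asked for, a point or a joint stands for the part that bears it (a point fixed in the world has none). Each returns a list of dicts, best first, with "confidence" (0 to 1); they miss things now and then, are a little off and sometimes report something else, mostly with a low value. They report only what shows in the picture. A call takes as long as a camera call. They do not tell look-alikes from the thing itself.
- models.boxes_of(name, camera): "xyz" ([x, y, z] in mm, in world coordinates, good to about 4 mm: the middle of the surface that is visible of it).
- models.cut_out(name, camera): "pixels" (480x640 bool, what is visible of it).
- models.place_of(name, camera): "xyz" ([x, y, z] in mm, in world coordinates, good to about 4 mm: a listed point, or the origin of a listed thing).
The state is a dict: "time": time; "joint_pos": joint angles; "qd": joint speeds; "joint_efforts": joint torques, N m; "tool_pos": TCP position; "tcp_rot": TCP orientation; "ft_force": force on the tool from outside, world axes, zero at the start; "wrist_torque": the same for the moment, N m; "finger_gap": finger opening in mm; "grip_force": force on a finger pad.
Only numpy, scipy, OpenCV 4.12 (cv2) and the standard library are available. Lean on these libraries where they do the work, as an engineer would, in place of code of your own. Each camera call takes 0.05 s, during which the arm holds its last target. There are 200 camera calls.

## Working session

There is one attempt and no reset: what is moved stays moved. The work goes in short steps, Python scripts to look and compute and a tool call to move; the robot and the scene stay as the last step left them, time stands still between calls to the robot, and variables do not carry over. Pictures are saved under pics/ and viewed, at most 10 in all, crops included, and the job is handed in when it is done.

Besides the shell and the picture viewer there is one more tool, called after "Emit:" in YAML: its name, and indented under it one key for each argument. apply_moves: Moves the arm, as the interface text tells. Its arguments: {"type":"object","properties":{"rows":{"type":"array"},"fingers":{"type":"number"},"grip_force":{"type":"number"}},"required":["rows"]}

```bash
mkdir -p pics; cat > h.py <<'E'
from bench import sense, eyes, job, models
import numpy as np, cv2
def snap(n,f=None):
    p,d=eyes.snapshot(n)
    if f: cv2.imwrite('pics/'+f,p[:,:,::-1])
    return p,d
def world(n,mask,d):
    c=eyes.get_calibration(n); v,u=np.nonzero(mask&(d>0))
    q=cv2.undistortPoints(np.stack([u,v],1).astype(float)[:,None],np.array(c['intrinsics']),np.array(c['D']))[:,0]
    z=d[v,u]; P=np.c_[q*z[:,None],z]
    return (P-np.array(c['t']))@np.array(c['R']),u,v
E
python3 - <<'E'
from h import *
for n in ['scene','side']:
    p,d=snap(n,n+'1.png'); np.savez(n+'1.npz',p=p,d=d)
    for t in ['carton','tray','stand','pan_front','pan_back','pan_end','flat_pack','battery','mug','terminal','printer']:
        for r in models.place_of(t,n)[:3]: print(n,t,np.round(r['xyz']),round(r['confidence'],2))
    for i,r in enumerate(models.cut_out('carton',n)[:4]):
        P,u,v=world(n,r['pixels'],d); print('cut',i,r['confidence'],len(u),u.mean(),v.mean(),P.mean(0).round(),p[r['pixels']].mean(0).round())
        top=P[P[:,2]>np.percentile(P[:,2],97)-6]; print(cv2.minAreaRect(top[:,:2].astype(np.float32)),top[:,2].mean())
print(sense())
E
python3 -c "
import cv2;a=cv2.imread('pics/scene1.png')"
```

```text
scene carton [314. 337.  -2.] 0.62
scene carton [584. 140.   2.] 0.61
scene carton [528. 574.   0.] 0.6
scene tray [ 541. -375.   -1.] 0.82
scene stand [604. -40.  -1.] 0.92
scene stand [587.  46.  51.] 0.68
scene pan_back [586.  48.  52.] 0.9
scene pan_back [ 548. -430.    7.] 0.62
scene pan_end [440. -74.  51.] 0.87
scene pan_end [605. -41.  -0.] 0.28
scene flat_pack [ 551. -428.    9.] 0.7
scene battery [533. 373.  -7.] 0.77
scene mug [732. 267.  -2.] 0.72
scene terminal [506. -80.  52.] 0.94
scene terminal [437. -73.  51.] 0.29
scene printer [673. -38.  46.] 0.8
cut 0 0.91 3067 429.84708183893054 403.17508966416693 [535. 581.  85.] [174.  46.  44.]
((525.849365234375, 574.590576171875), (58.92403793334961, 149.1160888671875), 60.76970291137695) 105.57640680993524
cut 1 0.86 2589 306.7848590189262 267.97180378524524 [589. 153.  77.] [123. 100.  73.]
((582.7259521484375, 141.722900390625), (150.19139099121094, 59.48827362060547), 5.317606449127197) 105.5162650657251
cut 2 0.66 2668 439.29385307346325 280.7826086956522 [332. 344.  78.] [ 97.  54. 130.]
((322.0760803222656, 334.83990
[... 1472 characters left out ...]
9666
{'time': 1.3, 'joint_pos': array([-4.89332209e+00,  7.47062261e+00,  8.52680551e+01, -2.53725990e-03,
        8.72628206e+01, -4.89401697e+00]), 'qd': array([-0.08396734,  0.08551637,  0.06103492,  0.10289191, -0.04328668,
        0.04361236]), 'joint_efforts': array([-2.16067865e-04, -5.69314563e+01, -5.00854075e+01, -1.76621338e-04,
        1.44314970e-03, -4.52829693e-05]), 'tool_pos': array([5.99991854e+02, 4.09546098e-03, 2.31295446e+02]), 'tcp_rot': array([-1.79998291e+02,  2.39730267e-03,  9.00008161e+01]), 'ft_force': array([-0.51657396,  0.10411915,  0.78762916]), 'wrist_torque': array([-0.02541833,  0.02709645,  0.03218252]), 'grip_force': 0.0, 'finger_gap': 85.91830796926203}
```

View pics/scene1.png

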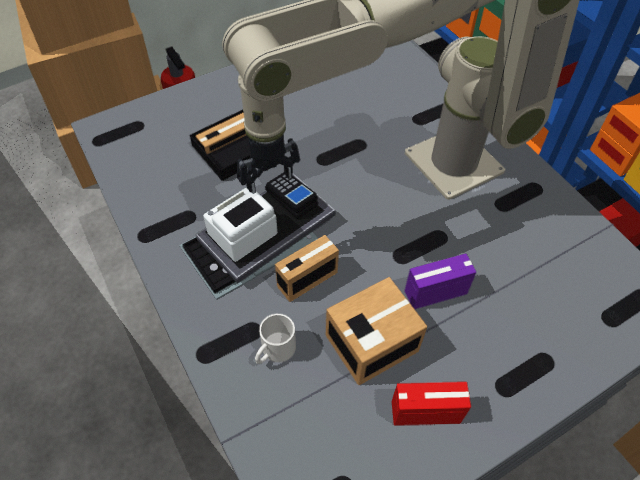

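View pics/side1.png

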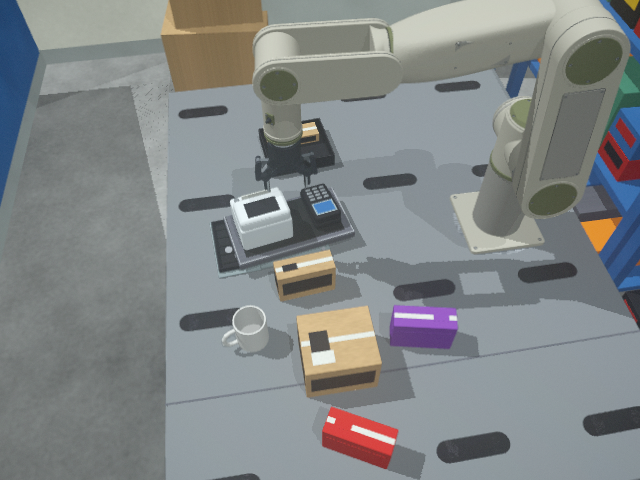

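Scene picture: three carton-shaped boxes are visible, kraft-brown (307,268), red (430,403) and purple (440,280). The brown one fits: it is not purple or red, and it stands right beside the pan on the stand's +y side. The change dish is at (205,265), the tray at (225,145), the mug at (277,338) and the battery at (375,330).

Next I measure the stand, tray and pan angles and crop the carton.

```bash
python3 - <<'E'
from h import *
full=np.ones((480,640),bool)
for n in ['scene','side']:
    f=np.load(n+'1.npz'); d=f['d']; P,u,v=world(n,full,d)
    def rect(m): 
        q=P[m]; return len(q), q[:,:2].min(0).round(),q[:,:2].max(0).round(), cv2.minAreaRect(q[:,:2].astype(np.float32)), np.median(q[:,2]).round(1)
    r=np.hypot(P[:,0]-604,P[:,1]+41)
    z=P[:,2]
    print(n,'tongue',rect((r>100)&(r<262)&(z>5)&(z<25)&(P[:,0]>690)&(abs(P[:,1]+41)<150)))
    print('rim',rect((r<262)&(z>17)&(z<25)&(P[:,0]>690)))
    print('pan',rect((r<200)&(z>45)&(z<55)&(P[:,1]<98)&(P[:,1]>-220)))
    t=(abs(P[:,0]-540)<140)&(abs(P[:,1]+376)<130)
    print('tray',rect(t&(z>40)&(z<50)))
    print('pack',rect(t&(z>33)&(z<43)&(P[:,1]<-395)&(P[:,1]>-465)&(abs(P[:,0]-549)<92)))
a=cv2.imread('pics/scene1.png')[160:310,170:370]; b=cv2.imread('pics/scene1.png')[100:250,170:370]
cv2.imwrite('pics/crop.png',cv2.resize(a,None,fx=4,fy=4,interpolation=3))
E
```

```text
scene tongue (1386, array([ 691., -190.]), array([860., 106.]), ((780.9566650390625, -41.51234436035156), (164.4508819580078, 292.23297119140625), 4.483142375946045), np.float64(10.5))
rim (188, array([ 749., -113.]), array([821.,  65.]), ((790.5653076171875, -22.364524841308594), (56.834991455078125, 175.51463317871094), 9.225950241088867), np.float64(20.5))
pan (2709, array([ 425., -158.]), array([782.,  82.]), ((603.2634887695312, -37.418914794921875), (333.6255798339844, 183.45309448242188), 11.02879524230957), np.float64(50.3))
tray (350, array([ 467., -475.]), array([ 650., -269.]), ((550.0194702148438, -371.6319274902344), (191.02304077148438, 189.80393981933594), 7.6418609619140625), np.float64(42.4))
pack (710, array([ 470., -465.]), array([ 641., -395.]), ((555.1876831054688, -429.97979736328125), (171.37440490722656, 69.58667755126953), 0.12833940982818604), np.float64(37.3))
side tongue (930, array([ 690., -185.]), array([858., 109.]), ((795.3026123046875, -24.753326416015625), (144.9561004638672, 305.0246887207031), 18.73862648010254), np.float64(9.7))
rim (125, array([ 754., -110.]), array([821.,  65.]), ((795.8584594726562, -20.581077575683594), (52.141197204589844, 178.29930114746094), 10.585041046142578), np.float64(20.1))
pan (2608, array([ 428., -159.]), array([783.,  82.]), ((605.0465698242188, -37.47471618652344), (329.9895324707031, 184.89456176757812), 11.429749488830566), np.float64(49.2))
tray (177, array([ 431., -476.]), array([ 653., -280.]), ((541.3029174804688, -373.2131652832031), (206.01358032226562, 188.97462463378906), 6.467774868011475), np.float64(42.8))
pack (172, array([ 463., -464.]), array([ 640., -398.]), ((551.3233642578125, -428.5809631347656), (176.29771423339844, 64.55754089355469), 2.4194769859313965), np.float64(37.1))
```

View pics/crop.png

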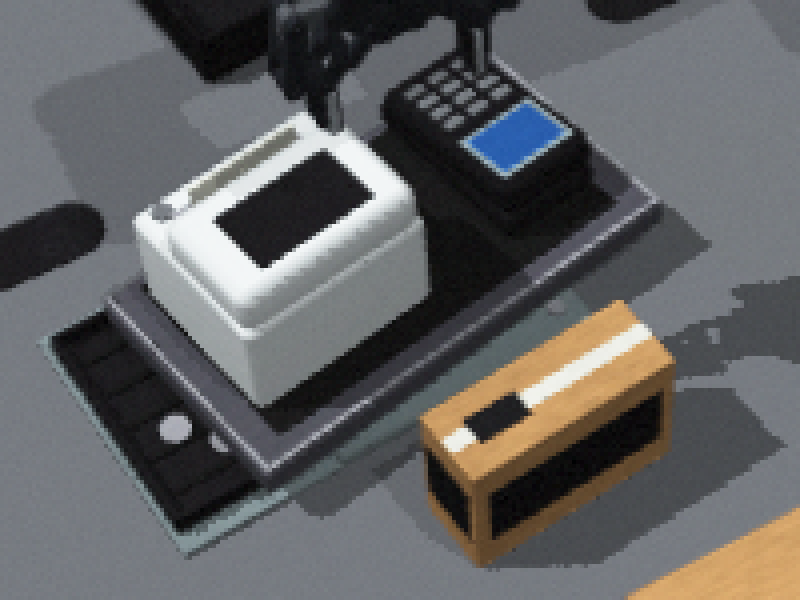

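Crop: the brown carton at crop (550,430) stands right beside the pan's back edge, and the change dish is at crop (130,420), so this is the carton meant. I move above it.

Emit:
apply_moves:
  rows:
    - [47, -6, 0, 0, 0, 0]
    - [47, -6, 0, 0, 0, 0]
    - [47, -5, 0, 0, 0, 0]
    - [0, 0, 0, 0, 0, 0.185]
    - [0, 0, 0, 0, 0, 0.185]
  fingers: 85

```text
time: 1.92
tool_pos: [582.8, 142.0, 231.3]
tcp_rot: [-180.0, 0.0, 68.5]
ft_force: [0.2, 0.2, -0.4]
finger_gap: 85.0
grip_force: 0.0
```

Emit:
apply_moves:
  rows:
    - [0, 0, 0, 0, 0, 0.185]
    - [0, 0, 0, 0, 0, 0.185]
    - [0, 0, 0, 0, 0, 0.185]
    - [0, 0, 0, 0, 0, 0.185]
    - [0, 0, 0, 0, 0, 0.185]

```text
time: 2.55
tool_pos: [583.0, 141.0, 231.3]
tcp_rot: [180.0, 0.0, 15.5]
ft_force: [0.1, -0.2, -0.2]
finger_gap: 85.0
grip_force: 0.0
```

Emit:
apply_moves:
  rows:
    - [0, 0, 0, 0, 0, 0.185]
    - [0, 0, 20, 0, 0, 0]
    - [0, 0, 20, 0, 0, 0]
    - [0, 0, 20, 0, 0, 0]
    - [0, 0, 0, 0, 0, 0]

```text
time: 3.18
tool_pos: [581.0, 140.7, 167.7]
tcp_rot: [180.0, 0.3, 5.3]
ft_force: [0.3, 0.2, 0.1]
finger_gap: 85.0
grip_force: 0.0
```

```bash
python3 - <<'E'
from h import *
s=sense();print(s['time'],s['tool_pos'].round(1),s['tcp_rot'].round(2))
def ray(n,px,z):
    c=eyes.get_calibration(n);q=cv2.undistortPoints(np.array([px],float)[:,None],np.array(c['intrinsics']),np.array(c['D']))[0,0]
    R=np.array(c['R']);t=np.array(c['t']);o=-R.T@t;d=R.T@np.r_[q,1];return (o+d*(z-o[2])/d[2])[:2]
a=ray('scene',(181.3,245),8);b=ray('scene',(217,298),8);print(a,b,(a+b)/2,np.linalg.norm(a-b),np.degrees(np.arctan2(*(b-a)[::-1]))-90)
m=(a+b)/2-[604,-40];print(np.linalg.norm(m),np.degrees(np.arctan2(m[1],m[0])))
p,d=snap('wrist'); c=eyes.get_calibration('wrist')
from scipy.spatial.transform import Rotation as Ro
s=sense(); M=np.array(c['mount']); R=Ro.from_euler('xyz',s['tcp_rot'],degrees=True).as_matrix()
v,u=np.nonzero(d>0); q=cv2.undistortPoints(np.stack([u,v],1).astype(float)[:,None],np.array(c['intrinsics']),np.array(c['D']))[:,0]
P=np.c_[q,np.ones(len(q))]*d[v,u][:,None]; P=(P@M[:3,:3].T+M[:3,3])@R.T+s['tool_pos']
k=(abs(P[:,2]-105)<6)&(abs(P[:,0]-583)<100)&(abs(P[:,1]-141)<60);print(k.sum());print(cv2.minAreaRect(P[k,:2].astype(np.float32)))
E
```

```text
3.175 [581.  140.7 167.7] [179.98   0.32   5.27]
[ 820.61109162 -114.66144429] [805.21118066  80.02629911] [812.91113614 -17.31757259] 195.2958644968554 4.5227116354835175
210.1388952941362 6.196588784582451
27515
((582.0865478515625, 139.02528381347656), (150.11575317382812, 58.48347854614258), 5.87204122543335)
```

Emit:
apply_moves:
  rows:
    - [0, 1, 30, 0, 0, 0]
    - [0, 0, 30, 0, 0, 0]
    - [0, 0, 26, 0, 0, 0]
    - [0, 0, 20, 0, 0, 0]
    - [0, 0, 0, 0, 0, 0]

```text
time: 3.85
tool_pos: [582.1, 139.9, 63.9]
tcp_rot: [180.0, 0.2, 5.2]
ft_force: [-0.1, 0.5, -0.2]
finger_gap: 84.9
grip_force: 0.0
```

Emit:
apply_moves:
  rows:
    - [0, 0, 0, 0, 0, 0]
    - [0, 0, 0, 0, 0, 0]
    - [0, 0, 0, 0, 0, 0]
    - [0, 0, 0, 0, 0, 0]
    - [0, 0, 0, 0, 0, 0]
  fingers: 50
  grip_force: 45

```text
time: 4.47
tool_pos: [584.5, 140.1, 67.2]
tcp_rot: [-180.0, -0.2, 5.2]
ft_force: [0.3, -1.3, 6.5]
finger_gap: 57.5
grip_force: 50.1
```

Emit:
apply_moves:
  rows:
    - [0, 0, -5, 0, 0, 0]
    - [0, 0, -15, 0, 0, 0]
    - [0, 0, -30, 0, 0, 0]
    - [0, 0, -40, 0, 0, 0]
    - [0, 0, -40, 0, 0, 0]

```text
time: 5.1
tool_pos: [582.6, 140.0, 196.9]
tcp_rot: [-180.0, 0.0, 5.2]
ft_force: [1.2, 0.1, -4.4]
finger_gap: 57.4
grip_force: 49.4
```

Emit:
apply_moves:
  rows:
    - [0, 0, -30, 0, 0, 0]
    - [0, 0, -25, 0, 0, 0]
    - [0, 0, -10, 0, 0, 0]
    - [0, 0, 0, 0, 0, 0]
    - [0, 0, 0, 0, 0, 0]

```text
time: 5.72
tool_pos: [582.4, 139.9, 258.6]
tcp_rot: [180.0, 0.1, 5.2]
ft_force: [-0.3, 0.4, -6.0]
finger_gap: 57.3
grip_force: 49.6
```

```bash
python3 - <<'E'
from h import *
s=sense();print(s['tool_pos'].round(1),s['tcp_rot'].round(2),s['finger_gap'])
p,d=snap('side','lift.png')
full=np.ones((480,640),bool);P,u,v=world('side',full,d);z=P[:,2]
for lo,hi in ((39,48),):
    t=(abs(P[:,0]-540)<130)&(abs(P[:,1]+376)<115)&(z>lo)&(z<hi);q=P[t];print(len(q),cv2.minAreaRect(q[:,:2].astype(np.float32)))
for r in models.place_of('tray','side')[:1]+models.place_of('flat_pack','side')[:1]:print(r)
for r in models.cut_out('carton','side')[:3]:
    Q,u,v=world('side',r['pixels'],d);print(Q.mean(0).round(),Q[:,2].min().round(),Q[:,2].max().round())
for r in models.cut_out('tray','side')[:1]:
    Q,u,v=world('side',r['pixels'],d);Q=Q[(Q[:,2]>38)&(Q[:,2]<50)];print(len(Q),cv2.minAreaRect(Q[:,:2].astype(np.float32)))
E
```

```text
[582.4 139.9 258.6] [1.7999e+02 1.5000e-01 5.2000e+00] 57.307497682256674
157 ((541.4990234375, -374.765380859375), (205.3778076171875, 188.91629028320312), 6.420830249786377)
[530. 583.  87.] -7.0 111.0
[583. 157. 261.] 10.0 326.0
[327. 346.  78.] -8.0 110.0
123 ((541.517578125, -372.10968017578125), (204.7469940185547, 183.642333984375), 6.420830249786377)
```

View pics/lift.png

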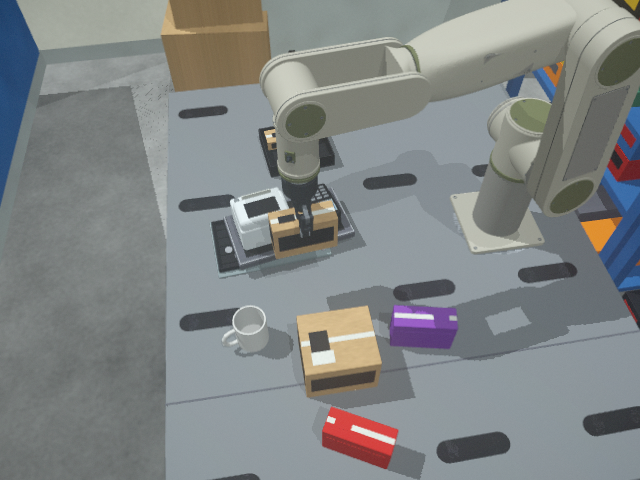

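Lifted cleanly; the carton hangs upright at (305,230). I carry it over to the tray.

Emit:
apply_moves:
  rows:
    - [-4, 20, 0, 0, 0, 0]
    - [-7, 36, 0, 0, 0, 0]
    - [-8, 45, 0, 0, 0, 0]
    - [-8, 45, 0, 0, 0, 0]
    - [-8, 45, 0, 0, 0, 0]

```text
time: 6.6
tool_pos: [564.9, -55.6, 260.3]
tcp_rot: [180.0, -0.0, 5.2]
ft_force: [0.4, -0.4, -4.1]
finger_gap: 57.4
grip_force: 49.7
```

Emit:
apply_moves:
  rows:
    - [-8, 45, 0, 0, 0, 0]
    - [-8, 45, 0, 0, 0, 0]
    - [-8, 45, 0, 0, 0, 0]
    - [-8, 45, 0, 0, 0, 0]
    - [-8, 45, 0, 0, 0, 0]

```text
time: 7.22
tool_pos: [545.2, -283.3, 260.3]
tcp_rot: [180.0, 0.0, 5.2]
ft_force: [0.4, 0.7, -4.3]
finger_gap: 57.5
grip_force: 49.7
```

Emit:
apply_moves:
  rows:
    - [-7, 35, 0, 0, 0, -0.02]
    - [-5, 20, 0, 0, 0, 0]
    - [-2, 5, 0, 0, 0, 0]
    - [0, 0, 0, 0, 0, 0]
    - [0, 0, 0, 0, 0, 0]

```text
time: 7.85
tool_pos: [538.6, -340.9, 260.5]
tcp_rot: [-180.0, -0.0, 6.4]
ft_force: [-0.1, -0.2, -4.1]
finger_gap: 57.3
grip_force: 49.8
```

```bash
python3 - <<'E'
from h import *
s=sense();print(s['tool_pos'].round(1),s['tcp_rot'].round(2),s['finger_gap'],s['grip_force'])
for n in ['scene','side']:
    p,d=snap(n,n+'5.png');full=np.ones((480,640),bool);P,u,v=world(n,full,d);z=P[:,2]
    t=(abs(P[:,0]-540)<130)&(abs(P[:,1]+376)<115)&(z>39)&(z<48);q=P[t];print(len(q),cv2.minAreaRect(q[:,:2].astype(np.float32)))
    for r in models.place_of('tray',n)[:1]+models.place_of('flat_pack',n)[:1]:print(r)
E
```

```text
[ 538.6 -340.9  260.5] [-1.7998e+02 -1.0000e-02  6.4200e+00] 57.345608088584484 49.806236028671265
592 ((539.98828125, -374.0156555175781), (208.34413146972656, 191.29014587402344), 7.135669231414795)
{'xyz': [541.2, -375.2, -2.6], 'confidence': 0.95}
{'xyz': [550.9, -427.5, 2.6], 'confidence': 0.75}
490 ((541.2562255859375, -373.9433288574219), (205.9458465576172, 191.85220336914062), 6.443027973175049)
{'xyz': [540.6, -376.2, 4.8], 'confidence': 0.56}
{'xyz': [550.0, -429.9, 3.3], 'confidence': 0.7}
```

View pics/scene5.png

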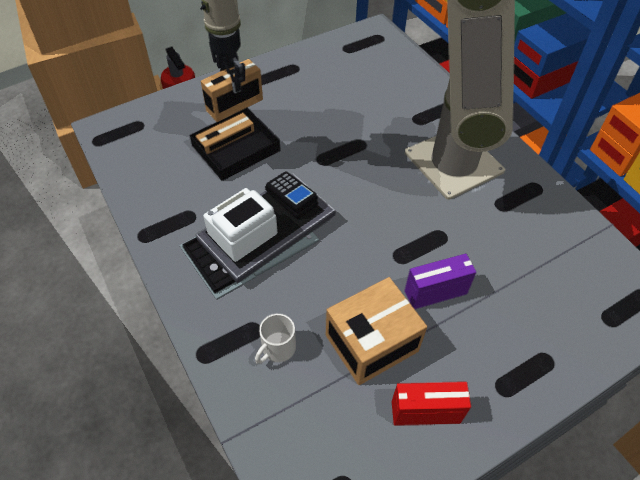

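Carton (232,90) hangs over the tray (235,145), whose free half is on the near side. I lower it.

Emit:
apply_moves:
  rows:
    - [-1, 2, 25, 0, 0, 0]
    - [0, 0, 40, 0, 0, 0]
    - [0, 0, 40, 0, 0, 0]
    - [0, 0, 35, 0, 0, 0]
    - [0, 0, 20, 0, 0, 0]

```text
time: 8.78
tool_pos: [536.4, -343.4, 97.9]
tcp_rot: [-179.9, 0.1, 6.4]
ft_force: [-0.6, 0.4, -4.3]
finger_gap: 57.1
grip_force: 49.7
```

Emit:
apply_moves:
  rows:
    - [0, 0, 8, 0, 0, 0]
    - [0, 0, 5, 0, 0, 0]
    - [0, 0, 4, 0, 0, 0]
    - [0, 0, 2, 0, 0, 0]
    - [0, 0, 2, 0, 0, 0]

```text
time: 9.4
tool_pos: [537.7, -344.5, 79.8]
tcp_rot: [180.0, -0.0, 6.3]
ft_force: [-0.8, -0.4, -4.7]
finger_gap: 57.3
grip_force: 49.8
```

Emit:
apply_moves:
  rows:
    - [0, 0, 2, 0, 0, 0]
    - [0, 0, 2, 0, 0, 0]
    - [0, 0, 1, 0, 0, 0]
    - [0, 0, 1, 0, 0, 0]
    - [0, 0, 1, 0, 0, 0]

```text
time: 10.02
tool_pos: [537.4, -344.3, 72.3]
tcp_rot: [180.0, -0.0, 6.3]
ft_force: [0.4, 0.3, -4.6]
finger_gap: 57.6
grip_force: 49.8
```

Emit:
apply_moves:
  rows:
    - [0, 0, 1, 0, 0, 0]
    - [0, 0, 1, 0, 0, 0]
    - [0, 0, 1, 0, 0, 0]
    - [0, 0, 0, 0, 0, 0]
    - [0, 0, 0, 0, 0, 0]

```text
time: 10.65
tool_pos: [537.5, -344.5, 71.3]
tcp_rot: [180.0, -0.0, 6.4]
ft_force: [-7.2, 3.3, 10.2]
finger_gap: 57.6
grip_force: 51.6
```

Emit:
apply_moves:
  rows:
    - [0, 0, 0, 0, 0, 0]
    - [0, 0, 0, 0, 0, 0]
    - [0, 0, 0, 0, 0, 0]
    - [0, 0, 0, 0, 0, 0]
    - [0, 0, 0, 0, 0, 0]
  fingers: 76

```text
time: 11.28
tool_pos: [537.4, -344.3, 69.2]
tcp_rot: [-180.0, 0.0, 6.4]
ft_force: [0.3, 0.6, -0.2]
finger_gap: 76.3
grip_force: 0.0
```

Emit:
apply_moves:
  rows:
    - [0, 0, -10, 0, 0, 0]
    - [0, 0, -20, 0, 0, 0]
    - [0, 0, -40, 0, 0, 0]
    - [0, 0, -50, 0, 0, 0]
    - [0, 0, -40, 0, 0, 0]

```text
time: 11.9
tool_pos: [538.0, -344.7, 233.9]
tcp_rot: [179.8, -0.2, 6.3]
ft_force: [-0.3, 0.1, -0.1]
finger_gap: 76.0
grip_force: 0.0
```

```bash
python3 - <<'E'
from h import *
s=sense();print(s['time'],s['tool_pos'].round(1),s['joint_pos'].round(1),s['ft_force'])
for n in ['scene','side']:
    p,d=snap(n,n+'6.png')
    P,u,v=world(n,np.ones((480,640),bool),d);z=P[:,2];r=np.hypot(P[:,0]-604,P[:,1]+40)
    t=(abs(P[:,0]-540)<100)&(abs(P[:,1]+344)<50)&(abs(z-109)<8);q=P[t];print('carton',len(q),cv2.minAreaRect(q[:,:2].astype(np.float32)),np.median(q[:,2]))
    q=P[(r<200)&(z>45)&(z<55)];print('pan',cv2.minAreaRect(q[:,:2].astype(np.float32)))
    # stand foot and tongue: exclude shadow/counter
    q=P[(r<270)&(z>6)&(z<26)];print('foot',len(q),cv2.minAreaRect(q[:,:2].astype(np.float32)))
    print(models.place_of('stand',n)[:1])
a=cv2.imread('pics/side6.png')[100:290,180:380];cv2.imwrite('pics/c6.png',cv2.resize(a,None,fx=3.1,fy=3.1,interpolation=3))
E
```

```text
11.9 [ 538.  -344.7  233.9] [-37.2  13.2  78.6   0.   88.   46.4] [-0.31350085  0.14753647 -0.1070853 ]
carton 818 ((536.8572998046875, -343.7669677734375), (154.43304443359375, 67.18617248535156), 5.726604461669922) 107.88381657015955
pan ((602.9797973632812, -37.51567840576172), (332.257568359375, 184.03317260742188), 11.212603569030762)
foot 2209 ((596.3706665039062, -44.35125732421875), (525.8887939453125, 518.4464111328125), 68.16986083984375)
[{'xyz': [606.7, -39.7, -2.0], 'confidence': 0.83}]
carton 704 ((537.4713745117188, -343.8785400390625), (151.3309783935547, 68.06037902832031), 6.463397026062012) 107.5354588338634
pan ((604.8114013671875, -37.953369140625), (329.2864685058594, 183.93385314941406), 11.308755874633789)
foot 1574 ((602.941650390625, -88.08232116699219), (442.8576965332031, 524.871826171875), 88.60304260253906)
[{'xyz': [600.5, -44.2, 0.5], 'confidence': 0.75}]
```

View pics/c6.png

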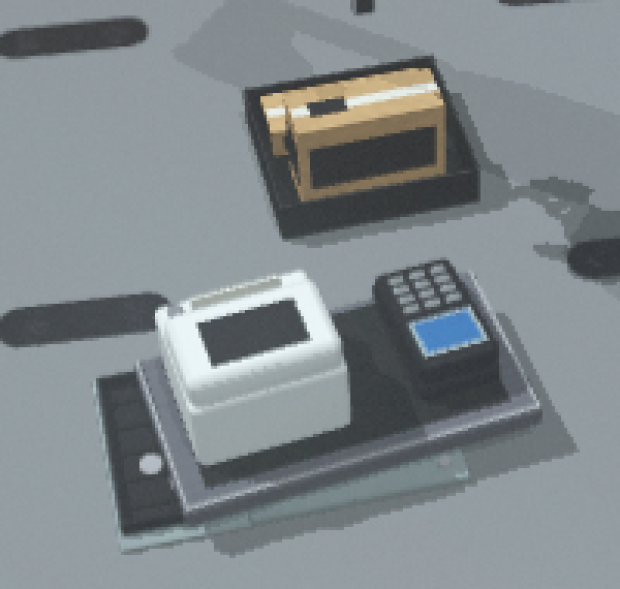

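The carton stands upright in the tray's free half (crop 370,140), flat pack beside it. I now close the fingers and go to the pan's back edge at the terminal end.

Emit:
apply_moves:
  rows:
    - [-3, -25, 0, 0, 0, 0]
    - [-5, -45, 0, 0, 0, 0]
    - [-6, -50, 0, 0, 0, 0]
    - [-6, -50, 0, 0, 0, 0]
    - [-6, -50, 0, 0, 0, 0]
  fingers: 0

```text
time: 12.72
tool_pos: [485.9, -126.8, 228.1]
tcp_rot: [-179.9, 0.1, 6.3]
ft_force: [0.7, -0.2, -0.8]
finger_gap: 0.3
grip_force: 0.0
```

Emit:
apply_moves:
  rows:
    - [-6, -50, 0, 0, 0, 0]
    - [-6, -50, 0, 0, 0, 0]
    - [-6, -45, 0, 0, 0, 0]
    - [-5, -30, 0, 0, 0, 0]
    - [-2, -20, 0, 0, 0, 0]

```text
time: 13.35
tool_pos: [439.5, 64.0, 228.3]
tcp_rot: [-180.0, 0.1, 6.4]
ft_force: [0.7, -0.4, 1.0]
finger_gap: 0.2
grip_force: 0.0
```

Emit:
apply_moves:
  rows:
    - [0, 0, 0, 0, 0, -0.184]
    - [0, 0, 0, 0, 0, -0.184]
    - [0, 0, 0, 0, 0, -0.184]
    - [0, 0, 0, 0, 0, -0.184]
    - [0, 0, 0, 0, 0, -0.184]

```text
time: 13.98
tool_pos: [440.0, 62.5, 228.2]
tcp_rot: [-179.9, 0.1, 59.4]
ft_force: [0.4, 0.3, -0.3]
finger_gap: 0.1
grip_force: 0.0
```

Emit:
apply_moves:
  rows:
    - [0, 0, 0, 0, 0, -0.184]
    - [0, 0, 0, 0, 0, -0.184]
    - [0, 0, 0, 0, 0, -0.184]
    - [0, 0, 0, 0, 0, -0.184]
    - [0, 0, 0, 0, 0, 0]

```text
time: 14.6
tool_pos: [440.1, 62.5, 228.4]
tcp_rot: [-179.9, -0.0, 101.2]
ft_force: [0.5, 0.2, 0.1]
finger_gap: 0.1
grip_force: 0.0
```

```bash
python3 - <<'E'
from h import *
s=sense();print(s['time'],s['tool_pos'].round(1),s['tcp_rot'].round(1),s['joint_pos'].round(1),s['finger_gap'])
def ray(n,px,z):
    c=eyes.get_calibration(n);q=cv2.undistortPoints(np.array([px],float)[:,None],np.array(c['intrinsics']),np.array(c['D']))[0,0]
    R=np.array(c['R']);t=np.array(c['t']);o=-R.T@t;d=R.T@np.r_[q,1];return (o+d*(z-o[2])/d[2])[:2]
f=lambda x,y:(180+x/3.1,100+y/3.1)
for z in (0,8,12):
    a,b,c=[ray('side',f(*p),z) for p in ((97,378),(122,550),(465,470))]
    an=lambda v:np.degrees(np.arctan2(v[1],v[0]))
    print(z,a.round(),b.round(),c.round(),np.linalg.norm(a-b),an(b-a)-90,np.linalg.norm(b-c),an(b-c))
E
```

```text
14.6 [440.1  62.5 228.4] [-179.9   -0.   101.2] [  1.5 -17.2 108.9   0.   88.5  -9.7] 0.10426955826278989
0 [ 822. -123.] [808.  75.] [499.  37.] 198.12858623001694 4.032666356273921 311.2435706406869 6.967148774444287
8 [ 821. -116.] [807.  80.] [500.  43.] 196.86558671059333 4.032666356273921 309.25950318417915 6.967148774444264
12 [ 820. -113.] [807.  83.] [501.  46.] 196.23408695088162 4.032666356273907 308.26746945592544 6.96714877444429
```

Emit:
apply_moves:
  rows:
    - [0, 0, 40, 0, 0, 0]
    - [0, 0, 50, 0, 0, 0]
    - [0, 0, 50, 0, 0, 0]
    - [0, 0, 34, 0, 0, 0]
    - [0, 0, 20, 0, 0, 0]

```text
time: 15.22
tool_pos: [438.6, 62.5, 32.6]
tcp_rot: [-179.8, -0.0, 100.9]
ft_force: [-0.2, -0.7, -0.1]
finger_gap: -0.3
grip_force: 0.0
```

Emit:
apply_moves:
  rows:
    - [-10, 0, 0, 0, 0, 0]
    - [-8, 0, 0, 0, 0, 0]
    - [-4, 0, 0, 0, 0, 0]
    - [-3, 0, 0, 0, 0, 0]
    - [0, 0, 0, 0, 0, 0]

```text
time: 15.85
tool_pos: [446.1, 37.8, 35.8]
tcp_rot: [179.9, 0.0, 101.2]
ft_force: [-0.1, -0.8, 0.4]
finger_gap: 0.1
grip_force: 0.0
```

Emit:
apply_moves:
  rows:
    - [-3, 0, 0, 0, 0, 0]
    - [-3.5, -2.6, 0, 0, 0, -0.025]
    - [-7.1, -5.1, 0, 0, 0, -0.05]
    - [-7.1, -5.1, 0, 0, 0, -0.05]
    - [-7.1, -5.1, 0, 0, 0, -0.05]

```text
time: 16.48
tool_pos: [435.0, 6.3, 35.2]
tcp_rot: [-180.0, -0.0, 111.4]
ft_force: [-0.7, 1.0, -0.6]
finger_gap: -0.1
grip_force: 0.1
```

Emit:
apply_moves:
  rows:
    - [-7.1, -5.1, 0, 0, 0, -0.05]
    - [-7.1, -5.1, 0, 0, 0, -0.05]
    - [-7.1, -5.1, 0, 0, 0, -0.05]
    - [-7.1, -5.1, 0, 0, 0, -0.05]
    - [-7.1, -5.1, 0, 0, 0, -0.05]

```text
time: 17.1
tool_pos: [428.5, -36.8, 35.2]
tcp_rot: [-180.0, -0.0, 125.7]
ft_force: [0.3, 0.7, 0.4]
finger_gap: 0.3
grip_force: 0.1
```

```bash
cat > pan.py <<'E'
from h import *
s=sense();print(s['time'],s['tool_pos'].round(1),s['tcp_rot'].round(1),s['joint_pos'].round(1),s['ft_force'].round(1))
r=s['tool_pos'][:2]-[604,-38.5];a=np.radians(s['tcp_rot'][2]);b=np.array([np.cos(a),np.sin(a)]);e=np.array([-b[1],b[0]])
print('back',r@b,'along',r@e)
for n in ['scene','side']:
    p,d=snap(n,n+'7.png');P,u,v=world(n,np.ones((480,640),bool),d);z=P[:,2];rr=np.hypot(P[:,0]-604,P[:,1]+38.5)
    q=P[(rr<195)&(z>46)&(z<54)];print('pan',cv2.minAreaRect(q[:,:2].astype(np.float32)))
    for t in ['pan_end','pan_front','pan_back']:
        for x in models.place_of(t,n)[:1]: m=np.array(x['xyz'][:2])-[604,-38.5];print(t,x['xyz'],x['confidence'],np.degrees(np.arctan2(m[1],m[0])).round(1))
E
python3 pan.py
```

```text
17.1 [428.5 -36.8  35.2] [-180.    -0.   125.7] [-11.8  -8.1 122.4   0.   65.8 -47.5] [0.3 0.7 0.4]
back 103.88300973463348 along 141.51905585071373
pan ((600.4026489257812, -32.96162414550781), (336.963134765625, 196.3263702392578), 31.225234985351562)
pan_end [465.4, -133.1, 49.9] 0.86 -145.7
pan_front [464.2, -133.5, 48.7] 0.25 -145.8
pan_back [551.9, 32.0, 49.4] 0.78 126.5
pan ((601.3550415039062, -31.4251708984375), (334.6395263671875, 202.41754150390625), 33.122467041015625)
pan_end [469.6, -135.5, 50.4] 0.67 -144.2
pan_back [546.9, 31.7, 48.5] 0.68 129.1
```

Emit:
apply_moves:
  rows:
    - [-7.1, -5.1, 0, 0, 0, -0.05]
    - [-7.1, -5.1, 0, 0, 0, -0.05]
    - [-7.1, -5.1, 0, 0, 0, -0.05]
    - [-7.1, -5.1, 0, 0, 0, -0.05]
    - [-7.1, -5.1, 0, 0, 0, -0.05]

```text
time: 18.12
tool_pos: [433.0, -79.9, 35.2]
tcp_rot: [-180.0, -0.0, 140.0]
ft_force: [0.8, 0.1, -0.4]
finger_gap: -0.0
grip_force: 0.1
```

Emit:
apply_moves:
  rows:
    - [-7.1, -5.1, 0, 0, 0, -0.05]
    - [-7.1, -5.1, 0, 0, 0, -0.05]
    - [-7.1, -5.1, 0, 0, 0, -0.05]
    - [-7.1, -5.1, 0, 0, 0, -0.05]
    - [-7.1, -5.1, 0, 0, 0, -0.05]

```text
time: 18.75
tool_pos: [447.9, -120.9, 35.2]
tcp_rot: [180.0, -0.0, 154.3]
ft_force: [-0.8, -0.9, 0.5]
finger_gap: 0.2
grip_force: 0.1
```

Emit:
apply_moves:
  rows:
    - [-7.1, -5.1, 0, 0, 0, -0.05]
    - [-7.1, -5.1, 0, 0, 0, -0.05]
    - [-7.1, -5.1, 0, 0, 0, -0.05]
    - [-7.1, -5.1, 0, 0, 0, -0.05]
    - [-7.1, -5.1, 0, 0, 0, -0.05]

```text
time: 19.38
tool_pos: [472.5, -156.8, 35.1]
tcp_rot: [180.0, -0.0, 168.7]
ft_force: [0.2, -0.6, -0.3]
finger_gap: -0.3
grip_force: 0.1
```

```bash
python3 pan.py
```

```text
19.375 [ 472.5 -156.8   35.1] [180.   -0.  168.7] [ -24.3    2.8  111.8    0.    65.4 -102.9] [ 0.2 -0.6 -0.3]
back 105.65403276172523 along 141.90778416704404
pan ((592.7159423828125, -36.219696044921875), (334.3655090332031, 202.90443420410156), 76.90734100341797)
pan_front [687.2, -60.2, 49.8] 0.91 -14.6
pan_back [516.2, -21.8, 51.2] 0.96 169.2
pan ((600.8275146484375, -37.687835693359375), (340.61114501953125, 198.92591857910156), 73.71839904785156)
pan_front [691.7, -57.8, 52.6] 0.98 -12.4
pan_back [512.2, -22.4, 48.1] 0.6 170.1
```

View pics/side7.png

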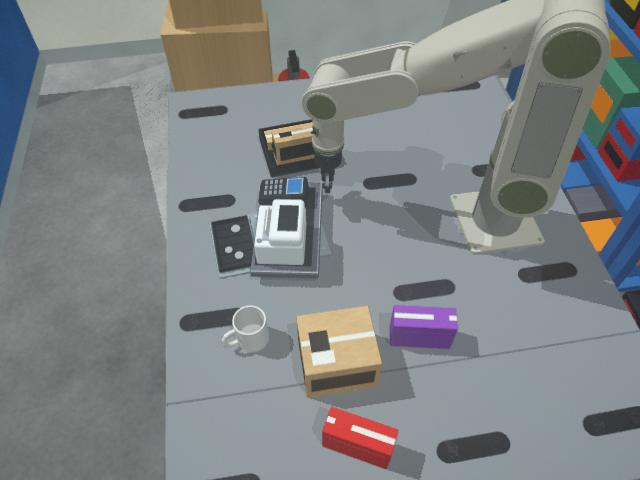

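Side view: the terminal (285,190) and printer (282,230) are almost facing the dish (233,245), with about 17° left. I finish slowly.

Emit:
apply_moves:
  rows:
    - [-7.1, -5.1, 0, 0, 0, -0.05]
    - [-7.1, -5.1, 0, 0, 0, -0.05]
    - [-7.1, -5.1, 0, 0, 0, -0.05]
    - [-5.6, -4.2, 0, 0, 0, -0.04]
    - [-4.2, -3.1, 0, 0, 0, -0.03]

```text
time: 20.4
tool_pos: [500.8, -182.8, 35.3]
tcp_rot: [180.0, -0.0, -178.8]
ft_force: [-0.9, 0.4, 0.7]
finger_gap: 0.2
grip_force: 0.1
```

Emit:
apply_moves:
  rows:
    - [-2.8, -2.1, 0, 0, 0, -0.02]
    - [-2.1, -1.6, 0, 0, 0, -0.015]
    - [-1.4, -1.1, 0, 0, 0, -0.01]
    - [0, 0, 0, 0, 0, 0]
    - [0, 0, 0, 0, 0, 0]

```text
time: 21.02
tool_pos: [507.2, -187.4, 35.3]
tcp_rot: [180.0, -0.0, -176.3]
ft_force: [0.7, -0.7, -0.0]
finger_gap: 0.3
grip_force: 0.0
```

```bash
python3 pan.py; python3 - <<'E'
from h import *
a=cv2.imread('pics/side7.png')[165:285,200:350];cv2.imwrite('pics/c7.png',cv2.resize(a,None,fx=5,fy=5,interpolation=3))
for n in ['scene','side']:
    p,d=snap(n);P,u,v=world(n,np.ones((480,640),bool),d);z=P[:,2]
    q=P[(P[:,0]>708)&(P[:,0]<835)&(abs(P[:,1]+20)<110)&(z>16)&(z<27)]
    print('rim',len(q),cv2.minAreaRect(q[:,:2].astype(np.float32)))
E
```

```text
21.025 [ 507.2 -187.4   35.3] [ 180.    -0.  -176.3] [ -25.7    9.1  105.     0.    65.9 -119.4] [ 0.7 -0.7 -0. ]
back 106.30522061866328 along 142.3049060208704
pan ((593.48046875, -39.91407775878906), (201.23788452148438, 335.3966064453125), 2.297703981399536)
pan_front [689.1, -36.5, 50.7] 0.82 1.3
pan_back [536.2, -346.3, 7.9] 0.24 -102.4
pan ((598.186279296875, -37.716094970703125), (196.1188201904297, 335.4959716796875), 0.8404255509376526)
pan_end [550.5, -424.8, 1.2] 0.72 -97.9
pan_front [694.6, -36.7, 52.7] 0.92 1.1
pan_back [510.0, -45.8, 49.1] 0.92 -175.6
rim 437 ((759.9480590820312, -20.03661346435547), (106.97775268554688, 190.4871368408203), 4.846385955810547)
rim 302 ((762.273681640625, -26.057151794433594), (105.22933959960938, 177.4593963623047), 4.973820686340332)
```

View pics/c7.png

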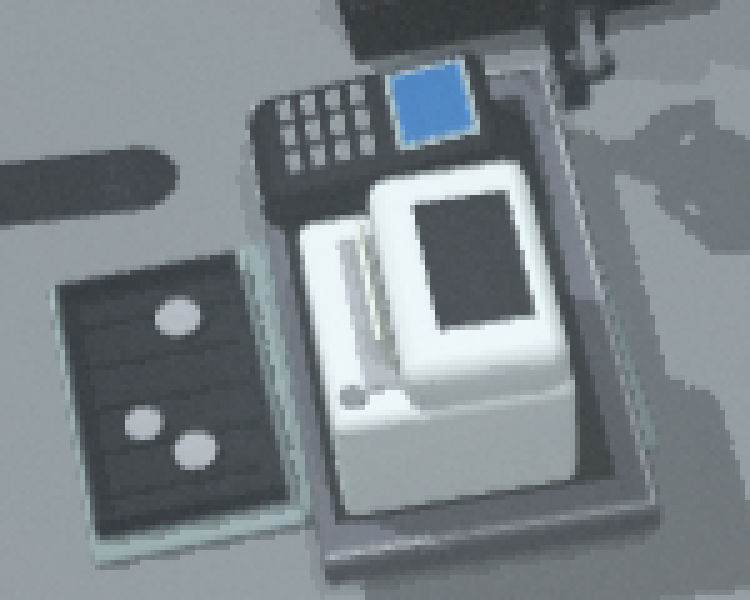

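```bash
python3 - <<'E'
from h import *
c=eyes.get_calibration('side');K=np.array(c['intrinsics']);D=np.array(c['D']);R=np.array(c['R']);t=np.array(c['t']);o=-R.T@t
def ray(x,y,z):
    q=cv2.undistortPoints(np.array([[[200+x/5,165+y/5]]]),K,D)[0,0];d=R.T@np.r_[q,1];return (o+d*(z-o[2])/d[2])[:2]
for nm,a,b,z in [('panback',(548,75),(655,510),50),('pan+y',(325,557),(655,510),50),('tongue',(55,290),(97,565),10),('tongue+y',(97,565),(305,522),10),('dish inner edge',(240,255),(292,498),20),('dish+y',(97,537),(292,498),20),('dish-y',(58,287),(240,255),20),('dish outer',(58,287),(97,537),20)]:
    p,q=ray(*a,z),ray(*b,z);an=np.degrees(np.arctan2(*(q-p)[::-1]));print(nm,p.round(),q.round(),np.linalg.norm(q-p).round(),((an+45)%90-45).round(1))
E
```

```text
panback [ 522. -196.] [511. 123.] 318.0 1.9
pan+y [685. 125.] [511. 123.] 174.0 0.7
tongue [ 822. -111.] [807.  83.] 195.0 4.4
tongue+y [807.  83.] [694.  73.] 113.0 5.2
dish inner edge [ 714. -111.] [699.  64.] 175.0 4.7
dish+y [805.  72.] [699.  64.] 106.0 4.8
dish-y [ 819. -104.] [ 714. -111.] 105.0 3.9
dish outer [ 819. -104.] [805.  72.] 177.0 4.5
```

The pan is about 3° short of the dish. One small slow push, then I back off and go up.

Emit:
apply_moves:
  rows:
    - [-2.1, -1.6, 0, 0, 0, -0.015]
    - [-2.1, -1.6, 0, 0, 0, -0.015]
    - [-1.7, -1.3, 0, 0, 0, -0.012]
    - [-1.1, -0.8, 0, 0, 0, -0.008]
    - [0, 0, 0, 0, 0, 0]

```text
time: 22.15
tool_pos: [514.8, -192.2, 35.3]
tcp_rot: [-180.0, 0.0, -173.4]
ft_force: [-0.7, 1.4, -0.6]
finger_gap: -0.1
grip_force: 0.0
```

Emit:
apply_moves:
  rows:
    - [0, 0, 0, 0, 0, 0]
    - [5, 0, 0, 0, 0, 0]
    - [10, 0, 0, 0, 0, 0]
    - [20, 0, 0, 0, 0, 0]
    - [20, 0, 0, 0, 0, 0]

```text
time: 22.78
tool_pos: [458.8, -198.5, 35.2]
tcp_rot: [180.0, -0.0, -173.4]
ft_force: [-0.3, 0.8, -0.2]
finger_gap: -0.0
grip_force: 0.0
```

Emit:
apply_moves:
  rows:
    - [0, 0, -20, 0, 0, 0]
    - [0, 0, -40, 0, 0, 0]
    - [0, 0, -50, 0, 0, 0]
    - [0, 0, -40, 0, 0, 0]
    - [0, 0, 0, 0, 0, 0]

```text
time: 23.4
tool_pos: [461.7, -199.8, 189.6]
tcp_rot: [-179.7, 0.3, -173.4]
ft_force: [0.3, 0.5, -0.3]
finger_gap: 0.0
grip_force: 0.0
```

```bash
python3 pan.py; python3 -c "
import cv2
a=cv2.imread('pics/side7.png')[115:285,190:390];cv2.imwrite('pics/c8.png',cv2.resize(a,None,fx=3.5,fy=3.5,interpolation=3))"
```

```text
23.4 [ 461.7 -199.8  189.6] [-179.7    0.3 -173.4] [ -29.2   -6.8  104.    -0.    82.4 -125.8] [ 0.3  0.5 -0.3]
back 159.90240215330425 along 143.8498031625348
pan ((603.6785278320312, -38.004974365234375), (181.4535675048828, 333.49932861328125), 5.214057922363281)
pan_front [689.7, -32.3, 49.9] 0.72 4.1
pan ((605.1407470703125, -37.763580322265625), (179.38766479492188, 333.7415466308594), 5.390166282653809)
pan_front [690.0, -30.9, 52.5] 0.87 5.1
pan_back [511.0, -47.3, 48.1] 0.65 -174.6
```

View pics/c8.png

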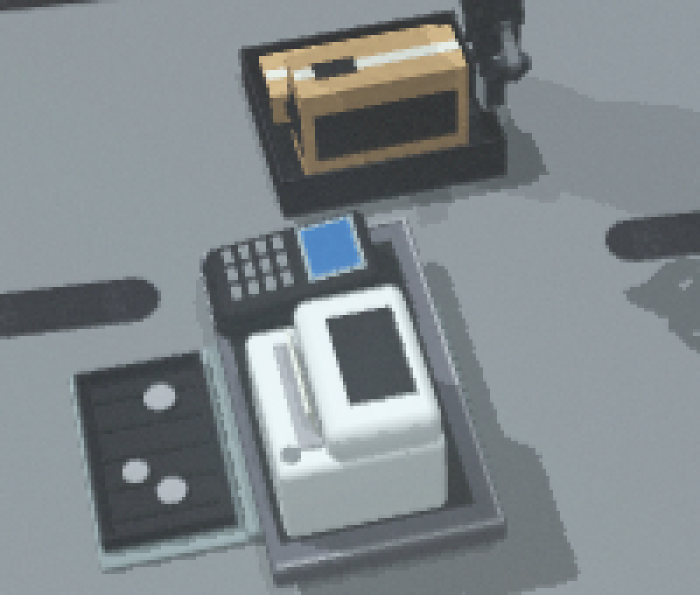

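The final crop shows the pan (yaw 5.3°) parallel to the dish at (160,450), which reads about 4.9°. The carton stands upright in the tray at (380,100), and the arm is clear.

```bash
python3 -c "
from bench import job
print(job.hand_in())"
```

```text
the job is handed in; nothing more can be done
None
```

The job is handed in: the carton stands upright in the tray's free half, and the terminal faces the change dish to within about 1° by my camera measurements; hand-in returned no verdict.

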